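# Second layer of a level wedge pile

### The job

A level pile of tapered wooden wedges has been started on the plywood board: its first layer is two pairs, in each pair one wedge lies on the other end for end, thick over thin. Build the next layer from the two long loose wedges that match those in the pile: lay one flat across the middle of both pairs, crosswise to them, then lay the other centred along it, turned end for end with its thick end over the thin end below, so that the top comes out level. The short steep wedge and the untapered block do not belong in the pile.

Things in the scene. Friction and masses are not known exactly. Their poses are not given: they have to be found in the camera images.
- wedge_a: loose plain wooden wedge, 110 g, identical to the other and to those in the pile: 150 mm long (x), 45 mm wide (y), upright parallel sides; 40 mm thick at its thick end (+x), 12 mm at its thin end (-x): top slopes 10.6 deg (0.185 rad). Origin: centre of its flat underside, z up. Starts underside down on the bench, any yaw, left or right of the pile. Grip across its width near the middle.
- wedge_b: loose plain wooden wedge, 110 g, identical to the other and to those in the pile: 150 mm long (x), 45 mm wide (y), upright parallel sides; 40 mm thick at its thick end (+x), 12 mm at its thin end (-x): top slopes 10.6 deg (0.185 rad). Origin: centre of its flat underside, z up. Starts underside down on the bench, any yaw, left or right of the pile. Grip across its width near the middle.
- wedge_a_top (a point): centre of the sloping upper face of wedge_a, 26 mm above its origin; its z axis is the normal of that sloping face, its x axis runs up the slope towards the thick end. This z axis is vertical when the upper face is level.
- wedge_b_top (a point): centre of the sloping upper face of wedge_b, 26 mm above its origin; its z axis is the normal of that sloping face, its x axis runs up the slope towards the thick end. This z axis is vertical when the upper face is level.
- pile: begun pile, fixed: plywood board 190 x 170 x 12 mm with two level wedge pairs, each 150 mm long (pile's x), 45 wide, 52 high; their top is 64 mm above the bench. Pairs' centre lines at y = -50 and +50 mm, 55 mm gap between. 10 mm cleats at the pairs' ends. Origin: centre of the board's underside, z up. The new layer runs along the pile's y, either way round.
- pile_top (a point): middle of the top of the first layer: 64 mm above the pile's origin, midway between the two pairs (over the gap)
Mind the look-alikes: they are no part of the job. Leave any green or white look-alike of the wedge_a alone.

How it is judged:
At the end, for the whole second after the job is handed in: One wedge lies flat (4 deg) on the first layer, crosswise within 12 deg; the other lies on it, along it within 12 deg, end for end, its upper face level within 4.5 deg, 108 to 124 mm over the pile's origin; both centred within 20 mm of the pile's middle, at rest (((z of wedge_a in the frame of pile between 0.058 and 0.071 m and angle between wedge_a's own z axis and vertical below 0.07 rad and angle between the x axis of wedge_a and the y axis of pile, either way round below 0.21 rad and horizontal distance between each of wedge_a, wedge_b_top and pile_top below 0.02 m and z of wedge_b_top in the frame of pile between 0.108 and 0.124 m and angle between wedge_b_top's own z axis and vertical below 0.08 rad and angle between the x axis of wedge_b_top and the x axis of wedge_a, either way round below 0.21 rad and linear speed of each of wedge_a, wedge_b below 0.02 m/s) or (z of wedge_b in the frame of pile between 0.058 and 0.071 m and angle between wedge_b's own z axis and vertical below 0.07 rad and angle between the x axis of wedge_b and the y axis of pile, either way round below 0.21 rad and horizontal distance between each of wedge_b, wedge_a_top and pile_top below 0.02 m and z of wedge_a_top in the frame of pile between 0.108 and 0.124 m and angle between wedge_a_top's own z axis and vertical below 0.08 rad and angle between the x axis of wedge_a_top and the x axis of wedge_b, either way round below 0.21 rad and linear speed of each of wedge_b, wedge_a below 0.02 m/s))); the robot touches nothing.
It also fails if it takes over 58 s, if anything falls off the work surface, if the arm or the gripper's body presses on something with over 40 N, if the wrist force passes 120 N, or if a joint passes its speed limit or range.

### The arm

A 6-joint arm with a two-finger parallel gripper is mounted at the origin on a cart in front of the work surface, level with it; the furniture and walls round the work are solid. World frame = base frame: x ahead of the robot, y to its left, z up, the work surface at z = 0. Lengths are in m, angles in rad, forces in N, time in s.
With the tool pointing down it reaches from about 0.375 to 0.825 m from the base axis. Payload 5.5 kg.
Tool frame: the origin (TCP) lies at the very end of the fingers, on their centre line; the grasp point (between the pads) lies 19 mm behind it; z points along the fingers, y is the line along which they close (so a half turn about z gives the same grasp; the last joint's range is limited). The gripper opens to 85 mm and grips with 20 to 120 N. Pads are 22 mm wide; open, the fingers measure 114 mm over their backs; the gripper's body (76 mm by 85 mm) begins 54 mm behind the grasp point. The pads swing forward as they close: fully open they stand 13 mm farther back than shut.
Start: joints at [-1.222, 0.314, -0.047, 1.21, 0, 1.571], TCP at [0.205, -0.564, 0.231] pointing down, gripper open.
Joint ranges: [-2.67, 2.67], [-0.69, 1.73], [-1.03, 1.25], [-2.08, 2.16], [-1.42, 1.45], [-3.14, 3.14]. Speed limits (rad/s): [2.39, 2.39, 3.01, 3.14, 3.14, 3.14].

### API

Orientations are given as a rotation vector (axis times angle).
In Python, from bench import env gives the robot as it stands.
- The arm moves only by the shell command python3 -m creep 'ROWS' [FORCE]. ROWS is JSON, a list that holds one entry, the list of rows, each a list of 7 numbers: the shift along the tool's x, y, z in units of 0.1 m (1.0 is 0.1 m), then the turn, a rotation vector about the tool's x, y, z in units of 360 degrees (1.0 is 360 degrees), then the opening, from 0 (shut) to 1 (fully open). In form: [[[dx, dy, dz, wx, wy, wz, gripper], ...]]. A call has 1 to 12 rows; each row is the pose to reach, as a shift and turn from the pose commanded when the call began, along the tool's axes at that moment, turning the shorter way round; what a row does not reach only later rows make up. A row lasts 1/12 s, in which the tool goes at most 41.7 mm and 7.16 degrees, less where a joint would pass 70% of its speed; a pose out of reach is approached as far as the arm can. A call with a number of a shift or a turn outside -1 to 1 is refused whole. A call with a gripper value outside its range is refused whole. The fingers move at their own pace and stop on an object; FORCE is the grip in N (left out, the last holds). Time passes only in rows, so rows that repeat a pose let the fingers close. It gives the time, the measured TCP pose, the force, the opening and the grip force at its end, in the units of the state.
- env.observe(): the state, without advancing time (a new reading comes with each control period).
- env.read_camera(name): name is "scene" or "top" or "wrist"; returns the picture (420x560x3 uint8, red, green, blue); there is no depth.
- env.calibration(name): a dict with "vfov" (degrees; the focal length in pixels is half the picture's height over the tangent of half this angle, whatever the lens; pixels are square), "cx", "cy" (the principal point, pixels), "R" (3x3) and "t" (3): a world point X has camera coordinates R X + t. Camera axes: x right, y down, z forward; pixel columns grow to the right and rows downward; lengths in m; the calibration is good to about 2 mm. A picture is of the moment at which its call begins: read the wrist's pose just before it. calibration takes no time and is no camera call; for the wrist camera it gives the pose at the moment of the call.
- env.sign_off(): hands the job in; it is judged then, once.
Trained networks look in the newest picture that a camera, given by its name, has taken for a name from the list of things; names that differ only in an ending like _2 or _b are one class to them, and where a whole thing is asked for, a point or a joint stands for the part that bears it (a point fixed in the world has none). Each returns a list of dicts, best first, with "conf" (0 to 1); they miss things now and then, are a little off and sometimes report something else, mostly with a low value. They report only what shows in the picture. A call takes as long as a camera call. They do not tell look-alikes from the thing itself.
- env.recognise(camera, name): "centre" ([x, y, z] in m, in the coordinates of the camera as it stood for that picture, good to about 4 mm: the middle of the surface that is visible of it).
- env.cut_out(camera, name): "region" (420x560 bool, what is visible of it).
The state is a dict: "t": time; "joints": joint angles; "joint_velocities": joint speeds; "joint_torque": joint torques, N m; "ee_pos": TCP position; "ee_rot": TCP orientation; "contact_force": force on the tool from outside, world axes, zero at the start; "moment": the same for the moment, N m; "finger_gap": finger opening in m; "grip_force": force on a finger pad.
Only numpy, scipy, OpenCV 4.12 (cv2) and the standard library are available. Lean on these libraries where they do the work, as an engineer would, in place of code of your own. Each camera call takes 0.05 s, during which the arm holds its last target. There are 200 camera calls.

## Working session

There is one attempt and no reset: what is moved stays moved. The work goes in short steps, Python scripts to look and compute and a shell command to move; the robot and the scene stay as the last step left them, time stands still between calls to the robot, and variables do not carry over. Pictures are saved under pics/ and viewed, at most 10 in all, crops included, and the job is handed in when it is done.

```bash
mkdir -p pics; ls; cat > h.py <<'E'
import numpy as np, cv2
from bench import env
from scipy.spatial.transform import Rotation as Ro
def K(n):
    c=env.calibration(n); f=210/np.tan(np.radians(c['vfov'])/2); return c,f
def ray(n,u,v,z):
    c,f=K(n); R=np.array(c['R']);t=np.array(c['t'])
    d=R.T@np.array([(u-c['cx'])/f,(v-c['cy'])/f,1]); o=-R.T@t
    return o+d*(z-o[2])/d[2]
def proj(n,X):
    c,f=K(n); p=np.array(c['R'])@np.asarray(X,float)+np.array(c['t']); return np.array([c['cx']+f*p[0]/p[2],c['cy']+f*p[1]/p[2]])
def world(n,p):
    c,f=K(n); return np.array(c['R']).T@(np.array(p)-np.array(c['t']))
def save(n,im): cv2.imwrite('pics/'+n+'.png',im[:,:,::-1])
E
python3 - <<'E'
from h import *
s=env.observe(); print(s['t'],s['ee_pos'],s['ee_rot'])
a=env.read_camera('top'); 
for n in ('wedge_a','pile'):
    for r in env.recognise('top',n): print(n,round(r['conf'],2),world('top',r['centre']).round(3),proj('top',world('top',r['centre'])).round())
    for i,r in enumerate(env.cut_out('top',n)):
        m=r['region'].astype(np.uint8); (c,wh,an)=cv2.minAreaRect(cv2.findNonZero(m)); print(' cut',round(r['conf'],2),np.round(c),np.round(wh),round(an),m.sum())
b=env.read_camera('scene')
save('top',cv2.resize(a,(800,600))); save('scene',b)
c,f=K('top'); print(f,c)
print(env.observe()['t'])
E
```

```text
pics
0.0 [ 0.20485332 -0.56333221  0.23043859] [-3.09231012e+00 -5.44771971e-01  4.71225577e-04]
wedge_a 0.86 [ 0.517 -0.313  0.03 ] [383. 179.]
wedge_a 0.83 [0.399 0.17  0.024] [275. 264.]
wedge_a 0.69 [0.47  0.521 0.026] [164. 292.]
wedge_a 0.68 [0.486 0.345 0.025] [214. 264.]
 cut 0.95 [214. 266.] [49. 17.] 25 781
 cut 0.89 [276. 263.] [45. 17.] 36 687
 cut 0.86 [162. 291.] [50. 17.] 56 798
 cut 0.58 [385. 181.] [34. 16.] 76 424
pile 0.88 [ 0.593 -0.062  0.034] [310. 190.]
 cut 0.71 [308. 189.] [51. 50.] 80 2306
511.37645334464906 {'vfov': 44.65163428874882, 'cx': 281.0820337766887, 'cy': 215.85204733083907, 'R': array([[-4.52592373e-01, -8.91717150e-01, -8.17259477e-04],
       [-7.69156678e-01,  3.90850008e-01, -5.05602884e-01],
       [ 4.51174188e-01, -2.28203408e-01, -8.62765934e-01]]), 't': array([0.31358209, 0.40633296, 1.51559835])}
0.3
```

View pics/top.png

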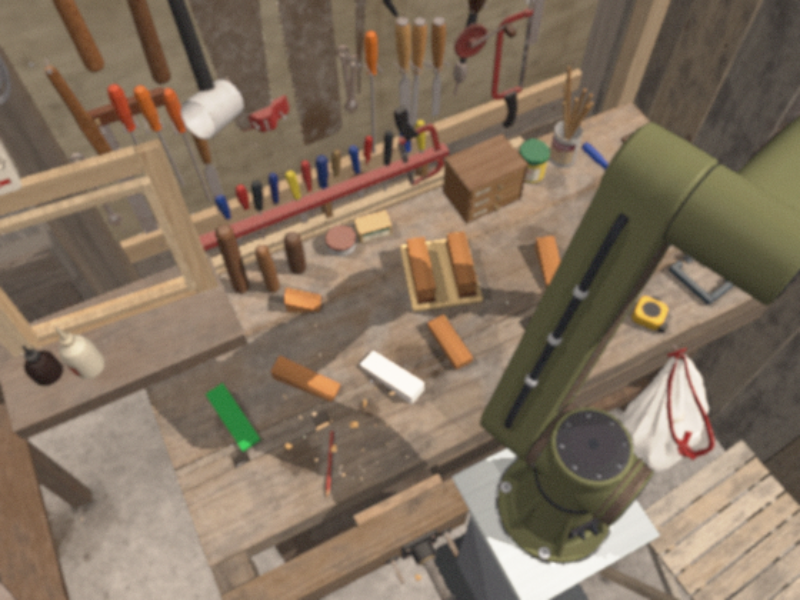

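View pics/scene.png

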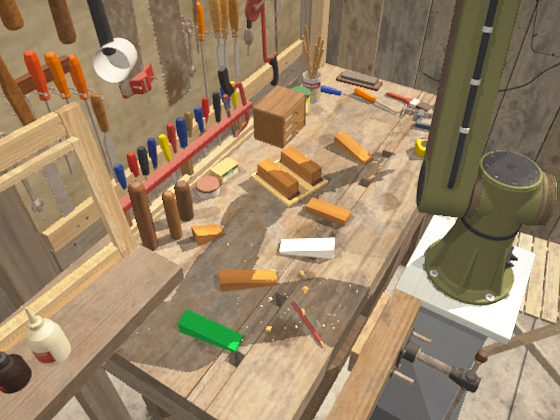

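Candidates in scene pixels: (248,278) and (352,147) are long and orange. (328,211) is orange and looks untapered, (208,233) is short, and (307,248) white and (210,330) green are look-alikes. I'm fitting the poses and confirming these in one crop.

```bash
cat >> h.py <<'E'
from scipy.optimize import minimize
def wedge(x,y,a,z=0,L=.15,W=.045,hi=.04,lo=.012):
    P=[[sx*L/2,sy*W/2,h] for sx,h in((1,hi),(-1,lo)) for sy in(1,-1) for h in(0,h)]
    return [np.array(P)@Ro.from_euler('z',a).as_matrix().T+[x,y,z]]
def pile(x,y,a):
    R=Ro.from_euler('z',a).as_matrix().T; o=[]
    for cx,cy,l,w,z0,z1 in((0,0,.19,.17,0,.012),(0,.05,.15,.045,.012,.064),(0,-.05,.15,.045,.012,.064)):
        o.append(np.array([[cx+i*l/2,cy+j*w/2,z] for i in(1,-1) for j in(1,-1) for z in(z0,z1)])@R+[x,y,0])
    return o
def sil(n,bodies,S=4):
    m=np.zeros((420*S,560*S),np.uint8)
    for b in bodies:
        p=np.array([proj(n,X) for X in b])
        cv2.fillConvexPoly(m,cv2.convexHull(np.round((p+.5)*S).astype(np.int32)),1)
    return m
def fit(masks,model,x0,y0,a0s):
    # masks: {cam: bool}; returns best (iou, x,y,a)
    S=4; M={n:cv2.resize(m.astype(np.uint8),None,fx=S,fy=S,interpolation=cv2.INTER_NEAREST) for n,m in masks.items()}
    def c(q):
        r=0
        for n in M:
            s=sil(n,model(q[0]/10,q[1]/10,q[2])); r-=(s&M[n]).sum()/max(1,(s|M[n]).sum())
        return r/len(M)
    out=[]
    for a in a0s:
        r=minimize(c,[x0*10,y0*10,a],method='Nelder-Mead',options=dict(initial_simplex=[[x0*10+i,y0*10+j,a+k] for i,j,k in((0,0,0),(.15,0,0),(0,.15,0),(0,0,.2))],maxiter=120))
        out.append((round(-r.fun,3),*np.round([r.x[0]/10,r.x[1]/10,r.x[2]],4)))
    return sorted(out,reverse=True)
E
python3 - <<'E'
from h import *
t=env.cut_out('top','wedge_a'); env.read_camera('scene')
b=env.read_camera('scene'); w=env.cut_out('scene','wedge_a'); p=env.cut_out('scene','pile'); pt=env.cut_out('top','pile')
save('crop',cv2.resize(b[110:310,180:400],(800,727))[:600])
def near(L,n,X):
    u=proj(n,X); L=[(np.hypot(*(np.argwhere(r['region']).mean(0)[::-1]-u)),i) for i,r in enumerate(L)]
    return min(L) if L else (99,0)
for X in([.486,.345,.02],[.517,-.313,.02]):
    ms={}
    for n,L in(('scene',w),('top',t)):
        if n=='top' and X[1]<0: continue
        d,i=near(L,n,X); print(n,round(d),round(L[i]['conf'],2) if L else '')
        if d<12: ms[n]=L[i]['region']
    for o in fit(ms,wedge,X[0],X[1],np.arange(0,6.2,np.pi/4))[:4]: print(o)
print('pile',len(p),len(pt))
ms={}
if p: ms['scene']=p[0]['region']
if pt: ms['top']=pt[0]['region']
for o in fit(ms,pile,.593,-.06,[-.8,-.4,0,.4,.8,1.4])[:4]: print(o)
s=env.observe();print(s['t'])
E
```

```text
scene 4 0.74
top 1 0.95Traceback (most recent call last):
  File "<stdin>", line 14, in <module>
  File "h.py", line 40, in fit
    r=minimize(c,[x0*10,y0*10,a],method='Nelder-Mead',options=dict(initial_simplex=[[x0*10+i,y0*10+j,a+k] for i,j,k in((0,0,0),(.15,0,0),(0,.15,0),(0,0,.2))],maxiter=120))
    res = _minimize_neldermead(fun, x0, args, callback, bounds=bounds,
                               **options)
    fxr = func(xr)
    fx = function(np.copy(x), *(wrapper_args + args))
  File "h.py", line 36, in c
    s=sil(n,model(q[0]/10,q[1]/10,q[2])); r-=(s&M[n]).sum()/max(1,(s|M[n]).sum())
  File "h.py", line 27, in sil
    p=np.array([proj(n,X) for X in b])
                ~~~~^^^^^
  File "h.py", line 11, in proj
    c,f=K(n); p=np.array(c['R'])@np.asarray(X,float)+np.array(c['t']); return np.array([c['cx']+f*p[0]/p[2],c['cy']+f*p[1]/p[2]])
        ~^^^
  File "h.py", line 5, in K
    c=env.calibration(n); f=210/np.tan(np.radians(c['vfov'])/2); return c,f
ValueError: time passes only in moves, steps and waits
```

View pics/crop.png

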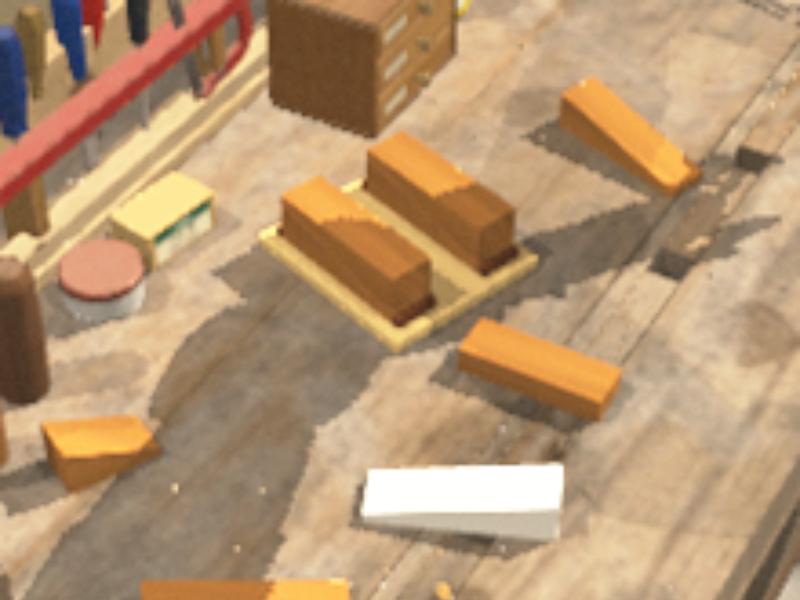

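The crop shows a long wedge at (630,140), thick end at upper left. The block at (540,368) has no taper, the wedge at (95,445) is short and steep, and the second long wedge is just below the crop at scene (248,278). Next I'm caching the calibration and refitting.

```bash
python3 - <<'E'
s=open('h.py').read()
s=s.replace("""def K(n):
    c=env""","""_C={}
def K(n):
    if n in _C: return _C[n]
    c=env""").replace("return c,f\n","_C[n]=(c,f); return c,f\n",1)
open('h.py','w').write(s)
E
cat > m.py <<'E'
from h import *
env.read_camera('top'); t=env.cut_out('top','wedge_a'); pt=env.cut_out('top','pile')
env.read_camera('scene'); w=env.cut_out('scene','wedge_a'); p=env.cut_out('scene','pile')
def near(L,n,X):
    u=proj(n,X); L=[(np.hypot(*(np.argwhere(r['region']).mean(0)[::-1]-u)),i) for i,r in enumerate(L)]
    return min(L) if L else (99,0)
for X in([.486,.345,.02],[.517,-.313,.02]):
    ms={}
    for n,L in(('scene',w),('top',t)):
        if n=='top' and X[1]<0: continue
        d,i=near(L,n,X); print(n,round(d),round(L[i]['conf'],2) if L else '')
        if d<12: ms[n]=L[i]['region']
    if ms:
     for o in fit(ms,wedge,X[0],X[1],np.arange(0,6.2,np.pi/4))[:4]: print(o)
ms={}
if p: ms['scene']=p[0]['region']
if pt: ms['top']=pt[0]['region']
print('pile',list(ms))
for o in fit(ms,pile,.593,-.06,[-.8,-.4,0,.4,.8,1.4])[:4]: print(o)
s=env.observe();print(s['t'],s['ee_pos'],s['joints'].round(3))
c,f=K('wrist');print('wrist cam pos',-np.array(c['R']).T@c['t'],c['R'].round(2),f)
E
time python3 m.py
```

```text
scene 5 0.91
top 1 0.95
(np.float64(0.927), np.float64(0.4899), np.float64(0.3469), np.float64(0.6979))
(np.float64(0.926), np.float64(0.4911), np.float64(0.3473), np.float64(6.9884))
(np.float64(0.926), np.float64(0.4906), np.float64(0.3473), np.float64(0.7087))
(np.float64(0.92), np.float64(0.4902), np.float64(0.3458), np.float64(0.7203))
scene 5 0.94
(np.float64(0.938), np.float64(0.4982), np.float64(-0.3098), np.float64(5.9456))
(np.float64(0.937), np.float64(0.4979), np.float64(-0.3101), np.float64(-0.3297))
(np.float64(0.937), np.float64(0.4978), np.float64(-0.3099), np.float64(-0.3306))
(np.float64(0.935), np.float64(0.498), np.float64(-0.3096), np.float64(5.9566))
pile ['scene', 'top']
(np.float64(0.962), np.float64(0.6096), np.float64(-0.0623), np.float64(-0.3097))
(np.float64(0.961), np.float64(0.6098), np.float64(-0.0631), np.float64(-0.3149))
(np.float64(0.96), np.float64(0.6097), np.float64(-0.0631), np.float64(-0.3033))
(np.float64(0.871), np.float64(0.6024), np.float64(-0.0607), np.float64(1.2349))
0.9 [ 0.20507679 -0.56385745  0.23130706] [-1.222  0.313 -0.047  1.21   0.     1.571]
wrist cam pos [ 0.27823576 -0.53732743  0.3745264 ] [[ 0.34 -0.94  0.  ]
 [-0.9  -0.33  0.3 ]
 [-0.28 -0.1  -0.95]] 339.70192788618687
real	0m38.748s
user	0m23.081s
sys	0m8.298s
```

Both wedges match the sizes given. The right one is at (0.498,-0.310), yaw -0.33. The left one is at (0.490,0.347), yaw 0.70. The pile is at (0.610,-0.063), yaw -0.31. First I'm going above the right wedge.

```bash
cat > go.py <<'E'
# go.py x y z yaw [pitch]: shift/turn needed in tool axes and move units; pitch = turn about tool y
from h import *; import sys
v=[float(a) for a in sys.argv[1:]]+[0]
s=env.observe(); R=Ro.from_rotvec(s['ee_rot'])
x=R.as_matrix()[:,0]; print('t',s['t'],'pos',np.round(s['ee_pos'],4),'tool yaw',round(np.arctan2(x[1],x[0]),3),'j',np.round(s['joints'],2),'gap',round(s['finger_gap'],4),'F',np.round(s['contact_force'],1),'tilt',round(np.arccos(-R.as_matrix()[2,2]),3))
d=R.inv().apply(np.array(v[:3])-s['ee_pos'])*10
for k in (0,np.pi):
    T=Ro.from_euler('z',v[3]+k)*Ro.from_euler('x',np.pi)*Ro.from_euler('y',v[4])
    print('shift',d.round(3),'turn',((R.inv()*T).as_rotvec()/2/np.pi).round(4))
E
python3 -m creep '[[[0.4,-0.15,0.05,0,0,0,1],[0.905,-0.35,0.2,0,0,0,1],[0.905,-0.35,0.2,0,0,0,1]]]' 
python3 -m creep '[[[0.4,-0.15,0.1,0,0,0,1],[0.905,-0.35,0.2,0,0,0,1],[0.905,-0.35,0.2,0,0,0,1]]]'
python3 -m creep '[[[0.4,-0.15,0.1,0,0,0,1],[0.905,-0.35,0.2,0,0,0,1],[0.905,-0.35,0.2,0,0,0,1]]]'
python3 go.py .498 -.310 .15 -.33
```

```text
t: 1.15
ee_pos: [0.2803, -0.4972, 0.2103]
ee_rot: [-3.091, -0.547, -0.002]
contact_force: [-0.4, 0.4, -0.8]
finger_gap: 0.0857
grip_force: 0.0
t: 1.4
ee_pos: [0.3537, -0.4328, 0.1903]
ee_rot: [-3.091, -0.549, -0.002]
contact_force: [-0.5, 0.4, -0.6]
finger_gap: 0.0855
grip_force: 0.0
t: 1.65
ee_pos: [0.4269, -0.369, 0.1703]
ee_rot: [-3.091, -0.55, -0.002]
contact_force: [0.4, -0.0, -0.4]
finger_gap: 0.0852
grip_force: 0.0
t 1.65 pos [ 0.4269 -0.369   0.1703] tool yaw 0.352 j [-0.71  0.28 -0.24  1.06  0.    2.08] gap 0.0852 F [ 0.4 -0.  -0.4] tilt 0.002
shift [ 0.87  -0.309  0.205] turn [-3.000e-04 -1.000e-04  1.085e-01]
shift [ 0.87  -0.309  0.205] turn [ 1.000e-04 -4.000e-04 -3.915e-01]
```

```bash

python3 -m creep '[[[0.4,-0.15,0.1,0,0,0,1],[0.87,-0.31,0.2,0,0,0.02,1],[0.87,-0.31,0.2,0,0,0.04,1],[0.87,-0.31,0.2,0,0,0.06,1],[0.87,-0.31,0.2,0,0,0.08,1],[0.87,-0.31,0.2,0,0,0.1,1],[0.87,-0.31,0.2,0,0,0.1085,1],[0.87,-0.31,0.2,0,0,0.1085,1],[0.87,-0.31,0.2,0,0,0.1085,1]]]' >/dev/null
python3 - <<'E'
from h import *
K('wrist'); a=env.read_camera('wrist'); save('w1',a)
for r in env.cut_out('wrist','wedge_a')[:2]:
    m=r['region']; print(r['conf'],m.sum(),np.argwhere(m).min(0),np.argwhere(m).max(0)); print(fit({'wrist':m},wedge,.498,-.31,[-.33])[0])
E
python3 go.py .498 -.310 .006 -.33
```

```text
0.62 9399 [107 245] [275 306]
(np.float64(0.98), np.float64(0.4956), np.float64(-0.3093), np.float64(-0.3168))
t 2.5 pos [ 0.4955 -0.3136  0.1514] tool yaw -0.331 j [-0.56  0.33 -0.21  1.03 -0.    2.91] gap 0.0857 F [-0.8  0.1  0. ] tilt 0.0
shift [ 0.012 -0.042  1.454] turn [ 0.     -0.     -0.0002]
shift [ 0.012 -0.042  1.454] turn [-0.     -0.      0.4998]
```

View pics/w1.png

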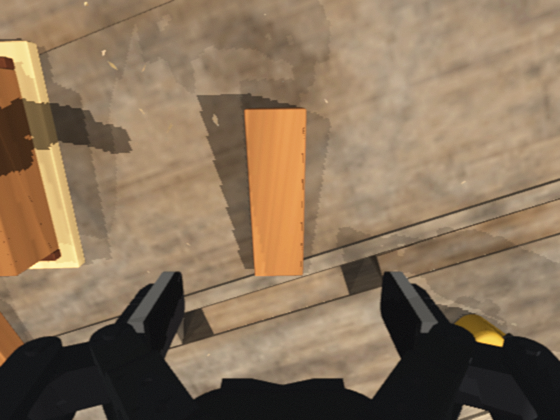

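The wrist view shows the wedge between rows 108 and 275, columns 245–305, with the thick end up. The refined fit agrees, so I'm descending to grip.

```bash

python3 -m creep '[[[0.02,-0.02,0.35,0,0,-0.001,1],[0.045,-0.042,0.7,0,0,-0.002,1],[0.045,-0.042,1.0,0,0,-0.002,1],[0.045,-0.042,1.0,0,0,-0.002,1]]]' >/dev/null
python3 -m creep '[[[0,0,0.25,0,0,0,1],[0,0,0.44,0,0,0,1],[0,0,0.44,0,0,0,1],[0,0,0.44,0,0,0,0],[0,0,0.44,0,0,0,0],[0,0,0.44,0,0,0,0],[0,0,0.44,0,0,0,0],[0,0,0.44,0,0,0,0],[0,0,0.44,0,0,0,0],[0,0,0.44,0,0,0,0],[0,0,0.44,0,0,0,0],[0,0,0.44,0,0,0,0]]]' 70
python3 -m creep '[[[0,0,0,0,0,0,0],[0,0,-0.1,0,0,0,0],[0,0,-0.4,0,0,0,0],[0,0,-0.8,0,0,0,0],[0,0,-1.0,0,0,0,0],[0,0,-1.0,0,0,0,0]]]'
python3 go.py .610 -.0627 .15 1.26
```

```text
t: 3.83
ee_pos: [0.5027, -0.312, 0.0097]
ee_rot: [3.1, -0.501, 0.005]
contact_force: [-0.6, -1.0, 6.5]
finger_gap: 0.0438
grip_force: 72.3
t: 4.33
ee_pos: [0.5046, -0.3132, 0.1141]
ee_rot: [3.098, -0.5, 0.014]
contact_force: [0.8, -0.5, -1.7]
finger_gap: 0.0433
grip_force: 71.7
t 4.3333 pos [ 0.5046 -0.3132  0.1141] tool yaw -0.32 j [-0.56  0.36 -0.25  0.94 -0.    2.91] gap 0.0433 F [ 0.8 -0.5 -1.7] tilt 0.01
shift [ 0.216 -2.708 -0.363] turn [ 0.0015 -0.0009 -0.2515]
shift [ 0.216 -2.708 -0.363] turn [-0.0009 -0.0015  0.2485]
```

```bash

python3 -m creep '[[[0,0,-0.1,0,0,-0.018,0],[0,0,-0.2,0,0,-0.036,0],[0,0,-0.36,0,0,-0.055,0],[0,-0.1,-0.36,0,0,-0.075,0],[0,-0.2,-0.36,0,0,-0.095,0],[0.03,-0.3,-0.36,0,0,-0.115,0],[0.05,-0.45,-0.36,0,0,-0.135,0],[0.08,-0.6,-0.36,0,0,-0.155,0],[0.08,-0.75,-0.36,0,0,-0.175,0],[0.08,-0.9,-0.36,0,0,-0.195,0],[0.08,-1.0,-0.36,0,0,-0.214,0],[0.08,-1.0,-0.36,0,0,-0.233,0]]]' 
python3 go.py .610 -.0627 .15 1.26
```

```text
t: 5.33
ee_pos: [0.5402, -0.2165, 0.1431]
ee_rot: [-2.634, -1.71, -0.0]
contact_force: [0.4, -0.6, -2.0]
finger_gap: 0.0432
grip_force: 71.6
t 5.3333 pos [ 0.5402 -0.2165  0.1431] tool yaw 1.152 j [-0.38  0.33 -0.23  1.01  0.    1.61] gap 0.0432 F [ 0.4 -0.6 -2. ] tilt 0.001
shift [ 1.689  0.012 -0.068] turn [-0.0002 -0.0001 -0.0172]
shift [ 1.689  0.012 -0.068] turn [-2.000e-04  2.000e-04  4.828e-01]
```

```bash

python3 -m creep '[[[0.3,0,0,0,0,-0.01,0],[0.6,0,0,0,0,-0.017,0],[0.9,0,0,0,0,-0.017,0],[0.9,0,0,0,0,-0.017,0]]]' >/dev/null
python3 -m creep '[[[0.3,0,0,0,0,0,0],[0.6,0,0,0,0,0,0],[0.8,0,0,0,0,0,0],[0.85,0,0,0,0,0,0],[0.85,0,0,0,0,0,0]]]' >/dev/null
python3 - <<'E'
from h import *
K('wrist'); a=env.read_camera('wrist'); save('w2',a)
for n,mod,g in(('pile',pile,(.61,-.0627,-.31)),):
    for r in env.cut_out('top',n)[:1]: pass
env.read_camera('scene'); save('s2',env.read_camera('scene')[100:260,200:400].repeat(3,0).repeat(3,1))
E
python3 go.py .6123 -.0555 .0765 1.26
```

```text
t 6.2833 pos [ 0.6037 -0.0573  0.1432] tool yaw 1.249 j [-0.09  0.37 -0.17  1.03 -0.    1.8 ] gap 0.0435 F [ 0.   0.  -1.4] tilt 0.001
shift [0.044 0.076 0.667] turn [-0.0001  0.0001 -0.0017]
shift [0.044 0.076 0.667] turn [1.000e-04 1.000e-04 4.983e-01]
```

View pics/w2.png

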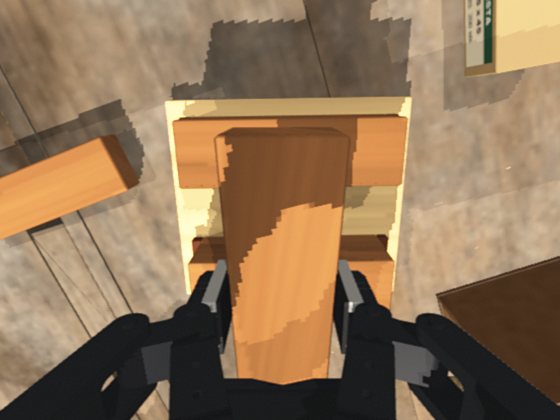

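The held wedge sits squarely over both pairs, thick end away. I'm checking the pile pose from the board's far corners at (166,101) and (411,98).

```bash
python3 - <<'E'
from h import *
for u,v,z in((166,101,.012),(411,98,.012),(173,120,.064),(407,117,.064)): print(ray('wrist',u,v,z).round(4))
P=pile(.6096,-.0627,-.31); print(np.array([p for p in P[0] if p[2]>.01]).round(4)); print(np.array([p for p in P[1] if p[2]>.06]).round(4))
E
```

```text
[0.5439 0.0447 0.012 ]
[ 0.7233 -0.0126  0.012 ]
[0.5594 0.0274 0.064 ]
[ 0.7006 -0.0175  0.064 ]
[[ 0.726  -0.0107  0.012 ]
 [ 0.6741 -0.1726  0.012 ]
 [ 0.5451  0.0472  0.012 ]
 [ 0.4932 -0.1147  0.012 ]]
[[ 0.7031 -0.0165  0.064 ]
 [ 0.6894 -0.0594  0.064 ]
 [ 0.5603  0.0292  0.064 ]
 [ 0.5466 -0.0136  0.064 ]]
```

```bash

python3 -m creep '[[[0.03,0.06,0.2,0,0,-0.002,0],[0.03,0.06,0.4,0,0,-0.002,0],[0.03,0.06,0.55,0,0,-0.002,0],[0.03,0.06,0.62,0,0,-0.002,0],[0.03,0.06,0.65,0,0,-0.002,0],[0.03,0.06,0.67,0,0,-0.002,0],[0.03,0.06,0.67,0,0,-0.002,0]]]'
python3 go.py .6105 -.0565 .0737 1.26
```

```text
t: 6.87
ee_pos: [0.6111, -0.0556, 0.0767]
ee_rot: [2.536, 1.854, 0.001]
contact_force: [-0.7, 0.1, -0.9]
finger_gap: 0.0436
grip_force: 71.6
t 6.8667 pos [ 0.6111 -0.0556  0.0767] tool yaw 1.262 j [-0.09  0.44 -0.23  0.9  -0.    1.79] gap 0.0436 F [-0.7  0.1 -0.9] tilt 0.001
shift [-0.011 -0.003  0.03 ] turn [ 0.0001 -0.      0.0004]
shift [-0.011 -0.003  0.03 ] turn [ 0.000e+00  1.000e-04 -4.996e-01]
```

```bash

python3 -m creep '[[[-0.01,0,0.01,0,0,0,0],[-0.01,0,0.02,0,0,0,0],[-0.01,0,0.03,0,0,0,0],[-0.01,0,0.035,0,0,0,0],[-0.01,0,0.035,0,0,0,0]]]'
```

```text
t: 7.28
ee_pos: [0.6111, -0.0561, 0.0737]
ee_rot: [2.535, 1.854, 0.001]
contact_force: [-1.2, -0.1, 3.2]
finger_gap: 0.0436
grip_force: 72.2
```

Light contact at the expected height, so I'm releasing and rising.

```bash

python3 -m creep '[[[0,0,0,0,0,0,0.3],[0,0,0,0,0,0,0.65],[0,0,0,0,0,0,1],[0,0,0,0,0,0,1],[0,0,0,0,0,0,1],[0,0,0,0,0,0,1],[0,0,-0.2,0,0,0,1],[0,0,-0.5,0,0,0,1],[0,0,-0.8,0,0,0,1],[0,0,-1,0,0,0,1],[0,0,-1,0,0,0,1]]]'
python3 - <<'E'
from h import *
K('wrist'); a=env.read_camera('wrist'); save('w3',a)
R=env.cut_out('wrist','wedge_a'); print(len(R))
for r in R[:2]:
    m=r['region']; print(r['conf'],m.sum(),np.argwhere(m).mean(0)); print(fit({'wrist':m},lambda x,y,a:wedge(x,y,a,.064),.608,-.064,[1.26])[0])
E
python3 go.py .490 .347 .15 .70
```

```text
t: 8.2
ee_pos: [0.6136, -0.0563, 0.1779]
ee_rot: [2.532, 1.852, 0.009]
contact_force: [1.2, -1.5, 0.4]
finger_gap: 0.0854
grip_force: 0.0
1
0.92 11953 [206.82138375 278.00393207]
(np.float64(0.984), np.float64(0.6094), np.float64(-0.0637), np.float64(1.2689))
t 8.3 pos [ 0.6113 -0.0561  0.1736] tool yaw 1.263 j [-0.09  0.36 -0.11  1.1   0.    1.79] gap 0.0851 F [-0.1  1.1 -0.8] tilt 0.002
shift [ 3.474 -2.378  0.233] turn [ 0.0003 -0.0002  0.0896]
shift [ 3.474 -2.378  0.233] turn [ 2.000e-04  4.000e-04 -4.104e-01]
```

View pics/w3.png

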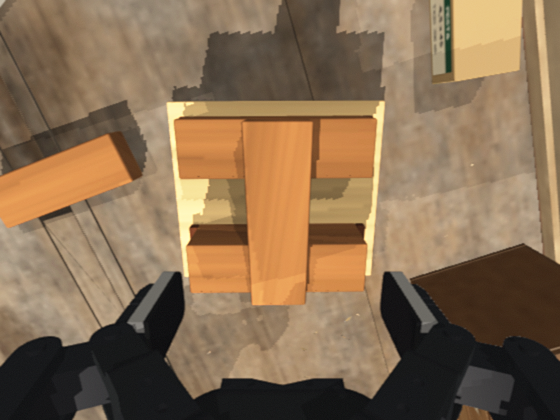

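The lower wedge lies flat across both pairs, columns 243–312, fitted at (0.609,-0.064), yaw 1.269. Next I'm going over to the left wedge.

```bash

python3 -m creep '[[[0.25,-0.18,0,0,0,0,1],[0.55,-0.38,0,0,0,0,1],[0.87,-0.6,0,0,0,0,1]]]' >/dev/null
python3 -m creep '[[[0.3,-0.2,0,0,0,0,1],[0.6,-0.4,0,0,0,0,1],[0.87,-0.6,0,0,0,0,1]]]' >/dev/null
python3 -m creep '[[[0.3,-0.2,0,0,0,0,1],[0.6,-0.4,0,0,0,0,1],[0.87,-0.6,0,0,0,0,1]]]' >/dev/null
python3 -m creep '[[[0.3,-0.2,0,0,0,-0.015,1],[0.6,-0.4,0,0,0,-0.03,1],[0.87,-0.58,0,0,0,-0.05,1],[0.87,-0.58,0,0,0,-0.07,1],[0.87,-0.58,0,0,0,-0.09,1],[0.87,-0.58,0,0,0,-0.11,1],[0.87,-0.58,0,0,0,-0.13,1],[0.87,-0.58,0,0,0,-0.15,1],[0.87,-0.58,0,0,0,-0.17,1],[0.87,-0.58,0,0,0,-0.19,1],[0.87,-0.58,0,0,0,-0.205,1],[0.87,-0.58,0,0,0,-0.205,1]]]' >/dev/null
python3 -m creep '[[[0,0,0.05,0,0,-0.02,1],[0,0,0.1,0,0,-0.04,1],[0,0,0.15,0,0,-0.06,1],[0,0,0.2,0,0,-0.08,1],[0,0,0.2,0,0,-0.1,1],[0,0,0.2,0,0,-0.12,1],[0,0,0.2,0,0,-0.14,1],[0,0,0.2,0,0,-0.16,1],[0,0,0.2,0,0,-0.18,1],[0,0,0.2,0,0,-0.2,1],[0,0,0.2,0,0,-0.205,1],[0,0,0.2,0,0,-0.205,1]]]' >/dev/null
python3 - <<'E'
from h import *
K('wrist'); a=env.read_camera('wrist'); save('w4',a)
R=env.cut_out('wrist','wedge_a'); print(len(R))
for r in R[:2]:
    m=r['region']; print(r['conf'],m.sum(),np.argwhere(m).mean(0)); print(fit({'wrist':m},wedge,.490,.347,[.7])[0])
E
python3 go.py .490 .347 .0075 .70
```

```text
3
0.94 4922 [ 34.65765949 153.66517676]
(np.float64(-0.0), np.float64(0.49), np.float64(0.347), np.float64(0.7))
0.7 10015 [197.20359461 283.18382426]
(np.float64(0.981), np.float64(0.4885), np.float64(0.3481), np.float64(0.7033))
t 11.15 pos [0.4887 0.3473 0.1518] tool yaw -2.447 j [ 0.62  0.36 -0.17  1.04 -0.   -0.08] gap 0.0852 F [-0.3 -0.4 -0.3] tilt 0.002
shift [-0.01  -0.011  1.443] turn [-4.000e-04 -0.000e+00  4.991e-01]
shift [-0.01  -0.011  1.443] turn [ 0.     -0.0003 -0.0009]
```

View pics/w4.png

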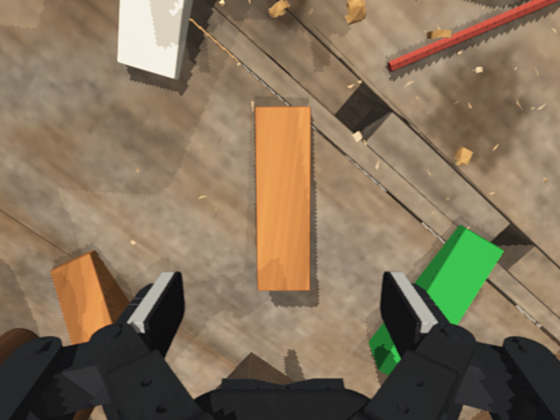

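The orange wedge is at columns 256–311, rows 107–290, with its thick end at the bottom. The steep wedge at lower left and the green one at lower right are clear of the fingers, so I'm gripping it.

```bash

python3 -m creep '[[[-0.02,0.01,0.35,0,0,-0.001,1],[-0.063,0.01,0.7,0,0,-0.001,1],[-0.063,0.01,1.0,0,0,-0.001,1],[-0.063,0.01,1.0,0,0,-0.001,1]]]' >/dev/null
python3 -m creep '[[[0,0,0.25,0,0,0,1],[0,0,0.43,0,0,0,1],[0,0,0.43,0,0,0,1],[0,0,0.43,0,0,0,0],[0,0,0.43,0,0,0,0],[0,0,0.43,0,0,0,0],[0,0,0.43,0,0,0,0],[0,0,0.43,0,0,0,0],[0,0,0.43,0,0,0,0],[0,0,0.43,0,0,0,0],[0,0,0.43,0,0,0,0],[0,0,0.43,0,0,0,0]]]' 70
python3 -m creep '[[[0,0,0,0,0,0,0],[0,0,-0.1,0,0,0,0],[0,0,-0.4,0,0,0,0],[0,0,-0.8,0,0,0,0],[0,0,-1.0,0,0,0,0],[0,0,-1.0,0,0,0,0]]]'
python3 go.py .6094 -.0637 .19 1.269
```

```text
t: 12.48
ee_pos: [0.4949, 0.3536, 0.0121]
ee_rot: [-1.081, 2.946, 0.002]
contact_force: [-1.0, -0.3, 7.7]
finger_gap: 0.0436
grip_force: 72.4
t: 12.98
ee_pos: [0.4966, 0.3548, 0.1167]
ee_rot: [-1.079, 2.94, 0.004]
contact_force: [1.1, 0.5, -1.2]
finger_gap: 0.0432
grip_force: 71.5
t 12.9833 pos [0.4966 0.3548 0.1167] tool yaw -2.438 j [ 0.62  0.39 -0.21  0.96  0.   -0.08] gap 0.0432 F [ 1.1  0.5 -1.2] tilt 0.01
shift [ 1.841 -3.922 -0.748] turn [0.0019 0.0007 0.41  ]
shift [ 1.841 -3.922 -0.748] turn [-0.0006  0.0015 -0.09  ]
```

Gripped. I'm raising and turning here, in the open, then carrying it over.

```bash

python3 -m creep '[[[0,0,-0.1,0,0,0.015,0],[0,0,-0.25,0,0,0.03,0],[0,0,-0.4,0,0,0.05,0],[0,0,-0.54,0,0,0.07,0],[0,0,-0.54,0,0,0.09,0],[0,0,-0.54,0,0,0.11,0],[0,0,-0.54,0,0,0.13,0],[0,0,-0.54,0,0,0.15,0],[0,0,-0.54,0,0,0.17,0],[0,0,-0.54,0,0,0.19,0],[0,0,-0.54,0,0,0.205,0],[0,0,-0.54,0,0,0.205,0]]]' >/dev/null
python3 -m creep '[[[0,0,0,0,0,0.02,0],[0,0,0,0,0,0.04,0],[0,0,0,0,0,0.06,0],[0,0,0,0,0,0.08,0],[0,0,0,0,0,0.1,0],[0,0,0,0,0,0.12,0],[0,0,0,0,0,0.14,0],[0,0,0,0,0,0.16,0],[0,0,0,0,0,0.18,0],[0,0,0,0,0,0.2,0],[0,0,0,0,0,0.205,0],[0,0,0,0,0,0.205,0]]]' >/dev/null
python3 go.py .6073 -.0705 .17 1.269
```

```text
t 14.9833 pos [0.4932 0.3524 0.1638] tool yaw 1.271 j [ 0.62  0.36 -0.14  1.07  0.    2.49] gap 0.0434 F [ 0.2  0.1 -0.7] tilt 0.0
shift [-3.703  2.339 -0.062] turn [-0.      0.      0.0003]
shift [-3.703  2.339 -0.062] turn [-1.000e-04 -1.000e-04 -4.997e-01]
```

```bash

python3 -m creep '[[[-0.25,0.15,0,0,0,0,0],[-0.6,0.38,0,0,0,0,0],[-0.925,0.585,-0.02,0,0,0,0]]]' >/dev/null
python3 -m creep '[[[-0.3,0.2,0,0,0,0,0],[-0.6,0.38,0,0,0,0,0],[-0.925,0.585,-0.02,0,0,0,0]]]' >/dev/null
python3 -m creep '[[[-0.3,0.2,0,0,0,0,0],[-0.6,0.38,0,0,0,0,0],[-0.925,0.585,-0.02,0,0,0,0]]]' >/dev/null
python3 -m creep '[[[-0.3,0.2,0,0,0,0,0],[-0.6,0.38,0,0,0,0,0],[-0.8,0.52,0,0,0,0,0],[-0.925,0.585,0,0,0.01,0,0],[-0.925,0.585,0,0,0.02,0,0],[-0.925,0.585,0,0,0.0294,0,0],[-0.925,0.585,0,0,0.0294,0,0],[-0.925,0.585,0,0,0.0294,0,0]]]' >/dev/null
python3 go.py .6073 -.0705 .107 1.269 .185
python3 - <<'E'
from h import *
b=env.read_camera('scene'); save('s5',cv2.resize(b[100:240,200:400],(800,560),interpolation=cv2.INTER_CUBIC))
E
```

```text
t 16.4 pos [ 0.6065 -0.0712  0.1696] tool yaw 1.27 j [-0.22  0.35 -0.16  1.05  0.18  1.66] gap 0.0432 F [ 0.6  0.4 -2. ] tilt 0.183
shift [-0.105  0.006  0.617] turn [-0.0001  0.0003  0.0001]
shift [-0.105  0.006  0.617] turn [ 9.150e-02 -1.000e-04 -4.914e-01]
```

View pics/s5.png

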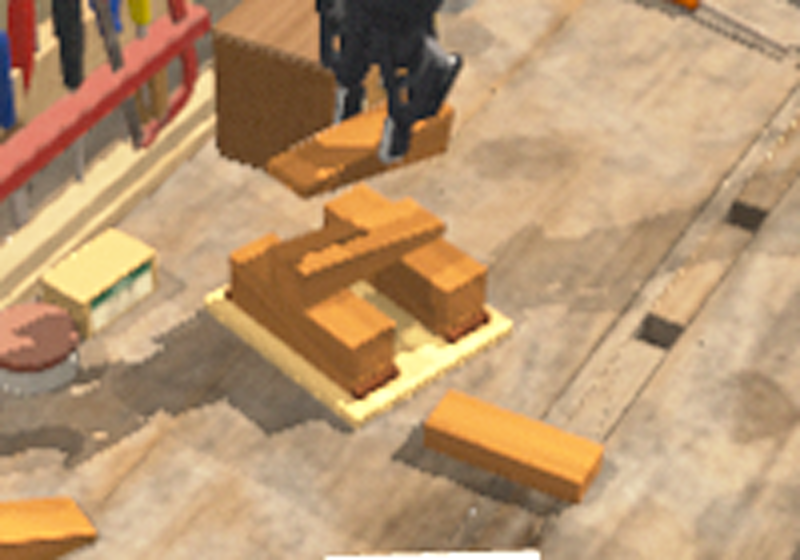

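The scene view shows the held wedge above the pile, thick end over the thin end and its underside parallel to the slope. I'm lowering it.

```bash

python3 -m creep '[[[-0.03,0,0.2,0,0,0,0],[-0.07,0,0.4,0,0,0,0],[-0.1,0,0.53,0,0,0,0],[-0.105,0,0.58,0,0,0,0],[-0.105,0,0.61,0,0,0,0],[-0.105,0,0.61,0,0,0,0]]]' 
python3 -m creep '[[[0,0,0.02,0,0,0,0],[0,0,0.03,0,0,0,0],[-0.005,0,0.04,0,0,0,0],[-0.005,0,0.05,0,0,0,0],[-0.005,0,0.05,0,0,0,0],[-0.005,0,0.05,0,0,0,0]]]'
python3 go.py .6073 -.0705 .101 1.269 .185
```

```text
t: 16.95
ee_pos: [0.6073, -0.0685, 0.1079]
ee_rot: [-2.433, -1.795, -0.225]
contact_force: [0.5, 0.2, -2.0]
finger_gap: 0.0437
grip_force: 71.5
t: 17.45
ee_pos: [0.6076, -0.0692, 0.1032]
ee_rot: [-2.435, -1.793, -0.226]
contact_force: [0.1, -0.2, -0.3]
finger_gap: 0.0436
grip_force: 71.6
t 17.45 pos [ 0.6076 -0.0692  0.1032] tool yaw 1.269 j [-0.21  0.4  -0.24  0.91  0.18  1.66] gap 0.0436 F [ 0.1 -0.2 -0.3] tilt 0.185
shift [-0.017  0.001  0.019] turn [0.0001 0.     0.    ]
shift [-0.017  0.001  0.019] turn [ 9.190e-02  2.000e-04 -4.915e-01]
```

```bash

python3 -m creep '[[[-0.01,0,0.01,0,0,0,0],[-0.01,0,0.015,0,0,0,0],[-0.01,0,0.02,0,0,0,0],[-0.01,0,0.02,0,0,0,0]]]'
```

```text
t: 17.78
ee_pos: [0.6077, -0.0694, 0.1028]
ee_rot: [-2.435, -1.793, -0.229]
contact_force: [-4.5, -0.1, 12.2]
finger_gap: 0.0431
grip_force: 73.0
```

Firm contact, so I'm easing off, releasing and backing out along the tool axis.

```bash

python3 -m creep '[[[0,0,-0.008,0,0,0,0],[0,0,-0.01,0,0,0,0],[0,0,-0.01,0,0,0,0.3],[0,0,-0.01,0,0,0,0.65],[0,0,-0.01,0,0,0,1],[0,0,-0.01,0,0,0,1],[0,0,-0.01,0,0,0,1],[0,0,-0.01,0,0,0,1],[0,0,-0.25,0,0,0,1],[0,0,-0.6,0,0,0,1],[0,0,-1,0,0,0,1],[0,0,-1,0,0,0,1]]]'
python3 -m creep '[[[0,0,-0.1,0,0,0,1],[0,0,-0.1,0,0,0,1],[0,0,-0.1,0,0,0,1],[0,0,-0.1,0,0,0,1]]]' >/dev/null
python3 - <<'E'
from h import *
K('wrist'); a=env.read_camera('wrist')
R=env.cut_out('wrist','wedge_a'); print(len(R))
def upper(x,y,a):
    b=wedge(0,0,0)[0]; return [Ro.from_euler('zy',[a,.185]).apply(b)+[x,y,.0907]]
for r in R[:3]:
    m=r['region']; print(r['conf'],m.sum(),np.argwhere(m).mean(0)); print(fit({'wrist':m},upper,.6094,-.0637,[1.269-np.pi])[0])
b=env.read_camera('scene')[100:240,200:400]
save('fin',np.hstack([cv2.resize(a,(400,300)),cv2.resize(b,(400,300))]))
E
```

```text
t: 18.78
ee_pos: [0.6054, -0.0889, 0.2068]
ee_rot: [-2.441, -1.797, -0.237]
contact_force: [0.7, -0.5, 1.2]
finger_gap: 0.0856
grip_force: 0.0
2
0.69 3682 [28.05920695 28.1539924 ]
(np.float64(-0.0), np.float64(0.6094), np.float64(-0.0637), np.float64(-1.8726))
0.56 12936 [195.4597248  284.68034941]
(np.float64(0.937), np.float64(0.6086), np.float64(-0.0595), np.float64(-1.9052))
```

View pics/fin.png

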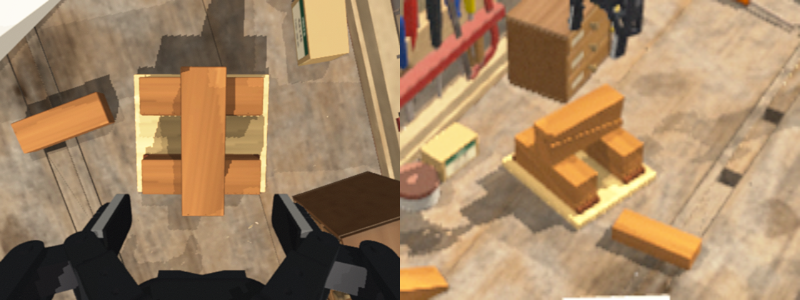

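The pile is level and stacked end for end. The fitted top centre is about 2 mm from the pile's middle, and the gripper is clear. I'm handing the job in.

```bash
python3 -c "
from bench import env
print(env.sign_off())"
```

```text
the job is handed in; nothing more can be done
None
```

The second layer is built and handed in: one long wedge lies flat across both pairs, and the other lies on it end for end. By my fit its top centre is about 2 mm from the pile's middle; its level top and end-for-end lie I only judged by eye in the last pictures, and the hand-in gave no verdict.

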